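Post a small carton through the spring flap

TASK

Post the small carton that stands on the ledge of the plywood drop box: push the self-closing flap open with one finger and, while that finger keeps it swung clear, push the carton along the ledge with the other finger until it drops into the box; then draw back so that the flap swings fully shut. Only push the carton, never pick it up, and do not use the carton itself to shove the flap open. Leave the other things on the bench where they are.

Things in the scene. Friction and masses are not known exactly. Their poses are not given: they have to be found in the camera images.
- drop_box: Plywood drop box fixed to the bench, 320 (its x) x 156 (y) mm. Origin: on the bench under the mouth, midway between the sides. x points through the mouth into the box (roughly away from the robot), y left, z up. At x -160 to 0 is a ledge, at x 0 to 152 the box proper; the flap closes the mouth at x = 0. Both are open above, so fingers can work in them from above.
- ledge_end (a point): Middle of the far edge of the grey ledge, at the mouth (drop_box x 0, y 0), 85 mm above the bench. The ledge is flat; 12 mm high guide rails bound its 140 mm wide lane (y -70 to +70). Here it ends in a sheer drop into the box.
- box_floor (a point): Middle of the box's floor, 8 mm above the bench, so 77 mm below the ledge. Inside, the box is 152 mm long (x 0 to 152) and 140 mm wide; side and back walls are 8 mm thick, their tops 130 mm above the bench.
- flap (a joint): Upright aluminium flap, 3 mm thick, 88 to 126 mm above the bench, on an upright hinge at its LEFT end. In rad: 0 shut (start), grows as it swings away from the ledge into the box, at most 1.5. Spring-shut: 0.06 N m at 0, 0.03 more per rad, damping 0.03 N m s/rad; shuts within 1.5 s of release. A finger near the hinge (22 mm: 3 to 6 N) swings it well ahead of a carton following on the right.
- flap_hinge (a point): Point on the flap's hinge axis (drop_box x 0, y +66 mm), at mid height of the flap (107 mm above the bench).
- flap_edge (a point): Point at mid height of the flap's free edge, 126 mm from the hinge; it moves with the flap.
- carton: The small brown carton with a strip of paper tape over its top, 44 (its x) x 60 (its y) x 44 mm high, 0.08 to 0.17 kg, loose on the ledge, in the right-hand part of the lane, its x axis within 0.12 rad of the drop box's x. Origin: centre of its underside.
- carton_center (a point): Centre of the carton.
- cup: Bystander: white espresso cup, 64 mm diameter, 64 high, standing on the bench to the left of the drop box. Origin: centre of its foot.
- bottle: Bystander: small white bottle with a dark blue cap, 50 mm diameter, 96 high, standing to the left of the drop box. Origin: centre of its foot.
- sample: Bystander: brown sample box 69 x 133 x 60 mm lying to the right of the drop box, on the bench. Origin: centre of its underside.
- charger: Bystander: black charger brick, 65 x 100 (its y) x 35 mm, lying on the bench to the left, near the robot. Origin: centre of its underside.
Mind the look-alikes: they are no part of the job. Leave any yellow look-alike of the carton alone.

How it is judged:
By the outcome, as a careful person would: the job done as asked, in the order asked, and still so for the second after the job is handed in, with the robot touching nothing.
It also fails if it takes over 32 s, if anything falls off the work surface, if the arm or the gripper's body presses on something with over 40 N, if the wrist force passes 120 N, or if a joint passes its speed limit or range.

ROBOT

A 6-joint arm with a two-finger parallel gripper is mounted at the origin on a cart in front of the work surface, level with it; the furniture and walls round the work are solid. World frame = base frame: x ahead of the robot, y to its left, z up, the work surface at z = 0. Lengths are in m, angles in rad, forces in N, time in s.
With the tool pointing down it reaches from about 0.25 to 0.775 m from the base axis. Payload 8.9 kg.
Tool frame: the origin (TCP) lies midway between the tips of the shut fingers; the grasp point (between the pads) lies 19 mm behind it (manip.grip_depth is the distance from the TCP to the grasp point, in m); z points along the fingers, y is the direction in which the jaws open and shut (so a half turn about z gives the same grasp; the last joint's range is limited). The gripper opens to 85 mm and grips with 20 to 120 N. Pads are 22 mm wide; open, the fingers measure 114 mm over their backs; the gripper's body (76 mm by 85 mm) begins 54 mm behind the grasp point. The pads swing forward as they close: fully open they stand 13 mm farther back than shut.
Start: joints at [1.047, 0.291, -0.153, 1.127, 0, 1.431], TCP at [0.197, 0.487, 0.231] pointing down, gripper open.
Joint ranges: [-2.52, 2.52], [-0.91, 1.74], [-1.3, 1.37], [-1.96, 2.02], [-1.52, 1.47], [-3.14, 3.14]. Speed limits (rad/s): [2.22, 2.22, 2.79, 3.14, 3.14, 3.14].

INTERFACE

Orientations are given as a 3x3 rotation matrix whose columns are the frame's x, y, z axes.
In Python, from bench import manip, cams gives the robot as it stands. The module is installed in compiled form; this text tells all that it offers.
- The arm moves only by the tool carry_out, never from a script. Its argument "rows" is text: rows parted by semicolons, each of 7 numbers parted by spaces: the turn, a rotation vector about the tool's x, y, z in units of 6 degrees (1.0 is 6 degrees), then the shift along the tool's x, y, z in units of 25 mm (1.0 is 25 mm), then the finger opening in mm, from 0 to 85.4. In form: wx wy wz x y z jaw; .... A call has exactly 8 rows; each row is the pose to reach, as a shift and turn from the pose commanded when the call began, along the tool's axes at that moment; what a row does not reach only later rows make up. A row lasts 1/12 s, in which the tool goes at most 41.7 mm and 7.16 degrees, less where a joint would pass 70% of its speed; a pose out of reach is approached as far as the arm can. A call with a gripper value outside its range is refused whole. The fingers move at their own pace and stop on an object; "squeeze" is the grip in N (left out, the last holds). Time passes only in rows, so rows that repeat a pose let the fingers close, or fill a call up. It gives the time, the measured TCP pose, the force and the opening at its end, in the units of the state.
- manip.state(): the state, without advancing time (a new reading comes with each control period).
- cams.camera(name): name is "scene" or "side" or "wrist"; returns the picture (400x640x3 uint8, red, green, blue); there is no depth.
- cams.camera_params(name): a dict with "camera_matrix" (3x3 intrinsics, pixels), "D" ([k1, k2, p1, p2, k3] as OpenCV has them; the pictures are not rectified), "R" (3x3) and "t" (3): a world point X has camera coordinates R X + t; the wrist camera has in their place "T_tool_cam" (4x4, takes a point from camera to tool coordinates, whose origin is the TCP and whose axes are the flange's). Camera axes: x right, y down, z forward; pixel columns grow to the right and rows downward; lengths in m; the calibration is good to about 2 mm. A picture is of the moment at which its call begins: read the wrist's pose just before it. camera_params takes no time and is no camera call.
- manip.job_done(): hands the job in, once; it reports no verdict.
The state is a dict: "clock": time; "q": joint angles; "joint_velocities": joint speeds; "joint_torque": joint torques, N m; "ee_pos": TCP position; "tcp_rot": TCP orientation; "force": force on the tool from outside, world axes, zero at the start; "ft_torque": the same for the moment, N m; "opening": finger opening in m.
Only numpy, scipy, OpenCV 4.12 (cv2) and the standard library are available. Lean on these libraries where they do the work, as an engineer would, in place of code of your own. Each camera call takes 0.05 s, during which the arm holds its last target.

## Working session

There is one attempt and no reset: what is moved stays moved. The work goes in short steps, Python scripts to look and compute and a tool call to move; the robot and the scene stay as the last step left them, time stands still between calls to the robot, and variables do not carry over. Pictures are saved under pics/ and viewed, and the job is handed in when it is done.

Besides the shell and the picture viewer there is one more tool, called after ">>>" as name(argument=value, ...), one argument or row to a line, values as JSON. carry_out: Moves the arm, as the interface text tells. Its arguments: {"type":"object","properties":{"rows":{"type":"string"},"squeeze":{"type":"number"}},"required":["rows"]}

```bash
mkdir -p pics
python3 - <<'E'
from bench import manip,cams
import cv2
s=manip.state();print({k:s[k] for k in('clock','q','ee_pos','tcp_rot','force','opening')})
for n in('scene','side','wrist'):
    cv2.imwrite(f'pics/{n}0.png',cams.camera(n)[:,:,::-1]);p=cams.camera_params(n);print(n,p)
E
```

```text
{'clock': 0.0, 'q': array([ 1.04669234e+00,  2.91290638e-01, -1.54138509e-01,  1.12669794e+00,
        1.15213933e-05,  1.43148932e+00]), 'ee_pos': array([0.19684125, 0.48622161, 0.23072238]), 'tcp_rot': array([[-9.26874590e-01,  3.75370534e-01, -6.75934764e-04],
       [ 3.75371091e-01,  9.26873902e-01, -1.14636594e-03],
       [ 1.96194296e-04, -1.31626383e-03, -9.99999114e-01]]), 'force': array([ 0.15647065,  0.44754783, -0.69393677]), 'opening': 0.08581127068376526}
scene {'camera_matrix': array([[506.07827618,   0.        , 321.11154523],
       [  0.        , 506.07827618, 201.26438064],
       [  0.        ,   0.        ,   1.        ]]), 'D': array([-0.12011207,  0.        ,  0.        ,  0.        ,  0.        ]), 'R': array([[ 0.6568327 , -0.75401869,  0.00515886],
       [-0.44693931, -0.39482506, -0.8027194 ],
       [ 0.60730227,  0.52494665, -0.5963346 ]]), 't': array([-0.28300251,  0.35069918,  1.14237633])}
side {'camera_matrix': array([[432.1585349 ,   0.        , 313.96154902],
       [  0.        , 432.1585349 , 191.08985436],
       [  0.        ,   0.        ,   
[... 198 characters left out ...]
-0.01194882, -0.87893714, -0.47678793]]), 't': array([0.52623095, 0.04408318, 1.344464  ])}
wrist {'camera_matrix': array([[296.68759901,   0.        , 315.26006303],
       [  0.        , 296.68759901, 198.91464442],
       [  0.        ,   0.        ,   1.        ]]), 'D': array([-0.0373053,  0.       ,  0.       ,  0.       ,  0.       ]), 'T_tool_cam': array([[-3.78988102e-04, -9.45578249e-01, -3.25394577e-01,
         8.28453649e-02],
       [ 9.99999390e-01, -2.08286322e-05, -1.10417565e-03,
         1.45392956e-04],
       [ 1.03730696e-03, -3.25394797e-01,  9.45577681e-01,
        -1.42401344e-01],
       [ 0.00000000e+00,  0.00000000e+00,  0.00000000e+00,
         1.00000000e+00]])}
```

View pics/scene0.png

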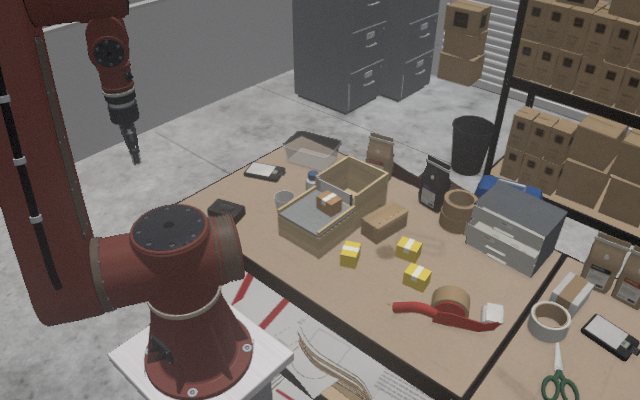

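View pics/side0.png

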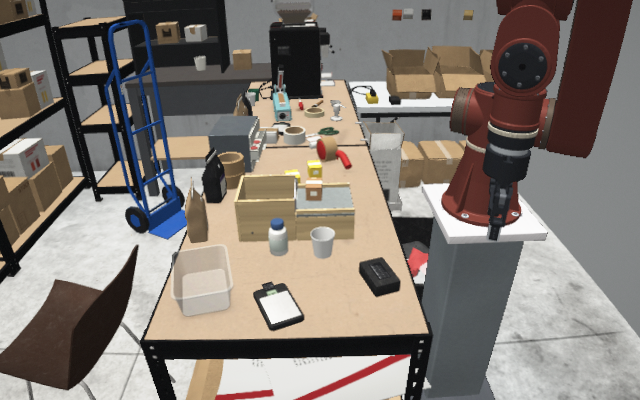

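View pics/wrist0.png

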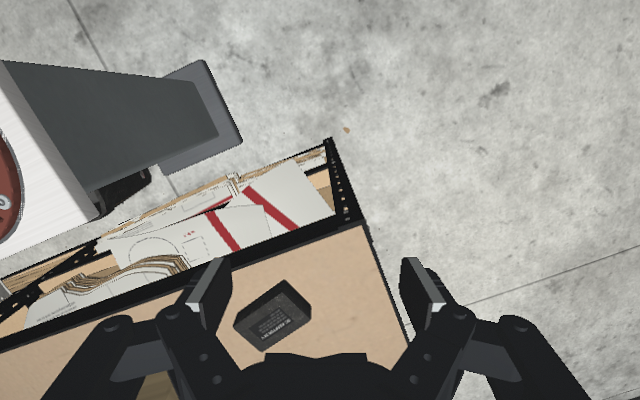

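Run:
```python
import cv2
a=cv2.imread('pics/scene0.png')[145:265,260:420];cv2.imwrite('pics/scz.png',cv2.resize(a,None,fx=5,fy=5,interpolation=cv2.INTER_CUBIC)[:600,:800])
a=cv2.imread('pics/side0.png')[165:265,225:365];cv2.imwrite('pics/siz.png',cv2.resize(a,None,fx=5,fy=5,interpolation=cv2.INTER_CUBIC))
```

```text
(no output)
```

View pics/scz.png

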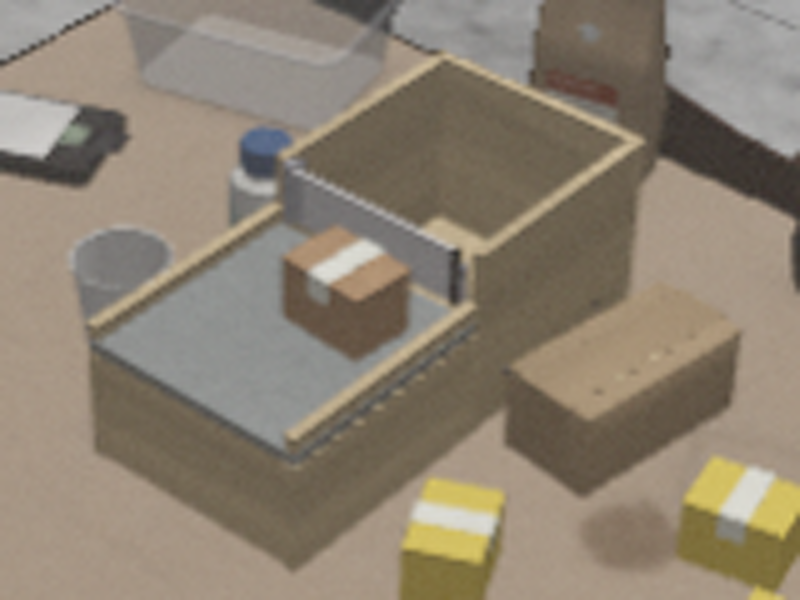

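View pics/siz.png

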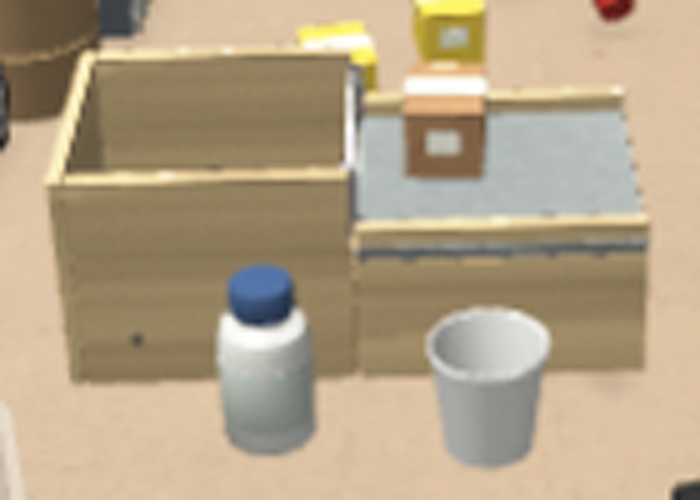

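```bash
cat > h.py <<'E'
import numpy as np,cv2
from bench import manip,cams
def ray(n,uv,st=None):
    p=cams.camera_params(n)
    x=cv2.undistortPoints(np.array([[uv]],float),p['camera_matrix'],p['D'])[0,0]
    d=np.array([x[0],x[1],1.])
    if n=='wrist':
        T=p['T_tool_cam'];R=st['tcp_rot']
        return R@T[:3,3]+st['ee_pos'],R@T[:3,:3]@d
    return -p['R'].T@p['t'],p['R'].T@d
def pl(n,uv,z,st=None):
    o,d=ray(n,uv,st);return o+d*(z-o[2])/d[2]
def proj(n,X,st=None):
    p=cams.camera_params(n);X=np.atleast_2d(X)
    if n=='wrist':
        T=p['T_tool_cam'];R=st['tcp_rot'];c=((X-st['ee_pos'])@R-T[:3,3])@T[:3,:3]
    else: c=X@p['R'].T+p['t']
    return cv2.projectPoints(c,np.zeros(3),np.zeros(3),p['camera_matrix'],p['D'])[0][:,0]
E
python3 - <<'E'
from h import *
f=lambda u,v:(260+u/5,145+v/5); g=lambda u,v:(225+u/5,165+v/5)
for nm,p,z in[('NL',(280,155),.13),('BL',(445,57),.13),('BR',(643,140),.13),('NR',(475,253),.13),('ledge nr R rail top',(290,437),.097),('rail L',(92,327),.097),('carton top a',(283,262),.129),('b',(335,226),.129),('c',(410,270),.129),('d',(352,302),.129),('bot',(355,358),.085)]:print(nm,pl('scene',f(*p),z).round(4))
for nm,p,z in[('BL',(50,184),.13),('BR',(88,50),.13),('NL',(352,175),.13),('rail',(648,225),.097),('carton bot l',(408,176),.085),('bot r',(484,178),.085)]:print('side',nm,pl('side',g(*p),z).round(4))
E
```

```text
NL [0.5831 0.1536 0.13  ]
BL [0.7349 0.1494 0.13  ]
BR [0.7397 0.0014 0.13  ]
NR [0.5816 0.0059 0.13  ]
ledge nr R rail top [0.422  0.0039 0.097 ]
rail L [0.4203 0.1504 0.097 ]
carton top a [0.5047 0.082  0.129 ]
b [0.5504 0.0828 0.129 ]
c [0.5459 0.024  0.129 ]
d [0.502  0.0291 0.129 ]
bot [0.5083 0.0313 0.085 ]
side BL [0.7348 0.1673 0.13  ]
side BR [0.7343 0.0092 0.13  ]
side NL [0.5766 0.1657 0.13  ]
side rail [0.4209 0.1694 0.097 ]
side carton bot l [0.5478 0.0892 0.085 ]
side bot r [0.5051 0.0937 0.085 ]
```

>>> carry_out(
  rows="0 0 0.6 -1.2 -0.7 -0.2 85; 0 0 1.2 -2.5 -1.4 -0.4 85; 0 0 1.8 -3.7 -2.1 -0.6 85; 0 0 2.4 -5 -2.8 -0.8 85; 0 0 3 -6.2 -3.5 -1 85; 0 0 3.6 -7.5 -4.2 -1.2 85; 0 0 4.2 -8.7 -4.9 -1.4 85; 0 0 4.7 -10 -5.6 -1.6 85",
  squeeze=30,
)

```text
clock: 0.82
ee_pos: [0.3767, 0.2615, 0.2715]
tcp_rot: [[-0.637, 0.771, -0.0], [0.771, 0.637, 0.0], [0.0, -0.0, -1.0]]
force: [0.3, 0.8, -0.5]
opening: 0.0852
```

>>> carry_out(
  rows="0 0 0 -1.3 0 0 85; 0 0 0 -2.6 0 0 85; 0 0 0 -4 0 0 85; 0 0 0 -5.5 0 0 85; 0 0 0 -7 0 0 85; 0 0 0 -8.5 0 0 85; 0 0 0 -9.6 0 0 85; 0 0 0 -10.3 0 0 85",
)

```text
clock: 1.48
ee_pos: [0.5424, 0.0624, 0.2708]
tcp_rot: [[-0.638, 0.77, -0.0], [0.77, 0.638, -0.0], [-0.0, -0.0, -1.0]]
force: [0.2, 0.3, -0.1]
opening: 0.0851
```

Run:
```python
from h import *
import pickle
s=manip.state();im=cams.camera('wrist');cv2.imwrite('pics/wrist1.png',im[:,:,::-1]);pickle.dump({k:s[k] for k in('ee_pos','tcp_rot')},open('s1.pkl','wb'))
print(s['clock'],s['ee_pos'],s['tcp_rot'],s['joint_velocities'].round(3),s['q'])
```

```text
1.4833 [0.54240403 0.06241737 0.27077643] [[-6.37838554e-01  7.70170074e-01 -1.90050835e-04]
 [ 7.70170056e-01  6.37838420e-01 -4.84413511e-04]
 [-2.51859065e-04 -4.55349076e-04 -9.99999865e-01]] [-0.271  0.206  0.288  0.094  0.012 -0.272] [-1.90568141e-02  3.13489299e-01 -1.74325996e-02  1.24005521e+00
 -4.87947117e-04  8.60051047e-01]
```

View pics/wrist1.png

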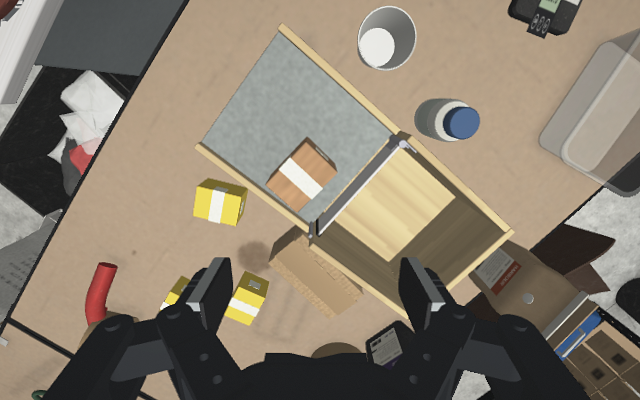

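Run:
```python
from h import *
import pickle
for i in range(2):cams.camera('side')
s=manip.state();im=cams.camera('wrist');cv2.imwrite('pics/wrist2.png',im[:,:,::-1]);pickle.dump({k:s[k] for k in('ee_pos','tcp_rot')},open('s2.pkl','wb'))
print(s['clock'],s['ee_pos'],s['joint_velocities'].round(3))
a=im[10:260,180:520,::-1]
cv2.imwrite('pics/w2a.png',cv2.resize(im[110:260,180:380,::-1],None,fx=4,fy=4,interpolation=cv2.INTER_CUBIC))
cv2.imwrite('pics/w2b.png',cv2.resize(im[10:210,190:450,::-1],None,fx=3,fy=3,interpolation=cv2.INTER_CUBIC))
```

```text
1.6333 [0.54114629 0.06408777 0.27065851] [ 0.035 -0.025 -0.025  0.005  0.007  0.011]
```

View pics/w2a.png

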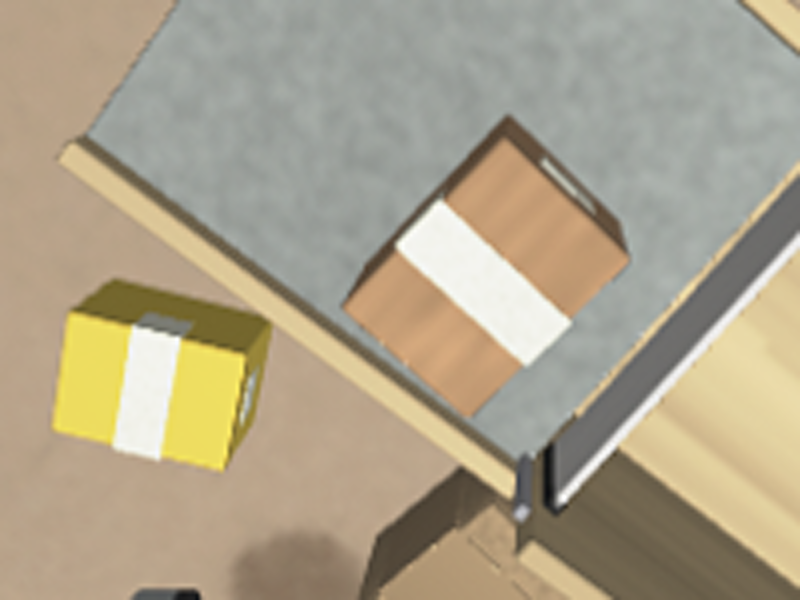

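View pics/w2b.png

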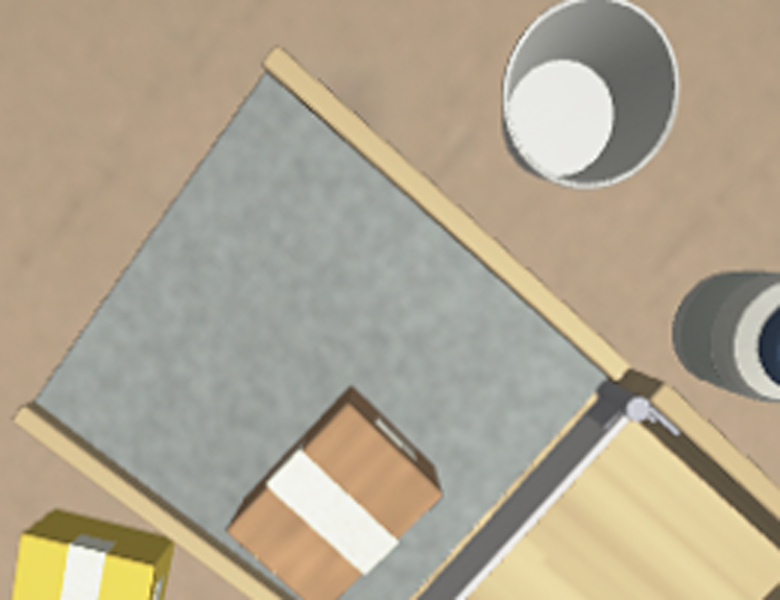

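Run:
```python
from h import *
import pickle
s=pickle.load(open('s2.pkl','rb'))
a=lambda u,v:(180+(u+.5)/4-.5,110+(v+.5)/4-.5); b=lambda u,v:(190+(u+.5)/3-.5,10+(v+.5)/3-.5)
P={}
for nm,p,z in[('cRL',a(503,135),.129),('cFL',a(629,258),.129),('cFR',a(470,415),.129),('cRR',a(345,307),.129),
 ('railR_out_rear',a(60,155),.097),('railR_in_rear',a(82,140),.097),('railL_out_rear',b(282,47),.097),('railL_in_rear',b(264,65),.097),('hinge',b(638,408),.127),('free',a(556,505),.126),
 ('ledgeend nearR',a(575,415),.085),('ledge endL',b(600,390),.085)]:
    P[nm]=pl('wrist',p,z,s);print(nm,P[nm].round(4))
c=sum(P[k] for k in('cRL','cFL','cFR','cRR'))/4
d=P['cFL']-P['cRL']+P['cFR']-P['cRR'];e=P['cRL']-P['cRR']+P['cFL']-P['cFR']
print('carton',c,np.arctan2(d[1],d[0]),np.arctan2(-e[0],e[1]),np.linalg.norm(d)/2,np.linalg.norm(e)/2)
h=P['hinge']-P['free'];print('flap len',np.linalg.norm(h[:2]),'yaw',np.arctan2(-h[0],h[1]))
h=P['railL_out_rear']-P['railR_out_rear'];print('rear w',np.linalg.norm(h[:2]),'yaw',np.arctan2(-h[0],h[1]))
# two-view check of carton corners with scene
f=lambda u,v:(260+u/5,145+v/5)
def tri(r1,r2):
    A=[];B=[]
    for o,dd in(r1,r2):
        dd=dd/np.linalg.norm(dd);M=np.eye(3)-np.outer(dd,dd);A.append(M);B.append(M@o)
    return np.linalg.solve(sum(A),sum(B))
for k,pw,ps in[('cRL',a(503,135),(335-52,262)),]: pass
for nm,pw,ps in [('cRL',a(503,135),(283,262)),('cFL',a(629,258),(335,226)),('cFR',a(470,415),(410,270)),('cRR',a(345,307),(352,302)),('railRout',a(60,155),(290,437)),('railLout',b(282,47),(92,327))]:
    print('tri',nm,tri(ray('wrist',pw,s),ray('scene',f(*ps))).round(4))
```

```text
cRL [0.5078 0.09   0.129 ]
cFL [0.5507 0.0863 0.129 ]
cFR [0.5464 0.0288 0.129 ]
cRR [0.5043 0.0316 0.129 ]
railR_out_rear [0.4215 0.006  0.097 ]
railR_in_rear [0.424  0.0131 0.097 ]
railL_out_rear [0.4236 0.1594 0.097 ]
railL_in_rear [0.4223 0.1517 0.097 ]
hinge [0.5812 0.1477 0.127 ]
free [0.5808 0.0222 0.126 ]
ledgeend nearR [0.5793 0.0333 0.085 ]
ledge endL [0.5794 0.1463 0.085 ]
carton [0.52728581 0.05917891 0.129     ] -0.07519492928935333 -0.06724339969933711 0.04260853691769875 0.058087267086103185
flap len 0.12556401296113973 yaw -0.0029856469685725414
rear w 0.15347385280970882 yaw -0.013362243436940702
tri cRL [0.5094 0.0881 0.1232]
tri cFL [0.552  0.0853 0.1266]
tri cFR [0.548  0.0269 0.1258]
tri cRR [0.5043 0.0309 0.1268]
tri railRout [0.422  0.005  0.0963]
tri railLout [0.4241 0.158  0.0915]
```

>>> carry_out(
  rows="0 0 0.4 0.7 0 0.5 85; 0 0 0.8 1.44 0 1.4 85; 0 0 0.8 1.44 0 2.3 85; 0 0 0.8 1.44 0 3.2 85; 0 0 0.8 1.44 0 4.0 85; 0 0 0.8 1.44 0 4.6 85; 0 0 0.8 1.44 0 4.8 85; 0 0 0.8 1.44 0 4.8 85",
)

```text
clock: 2.35
ee_pos: [0.5164, 0.0935, 0.1505]
tcp_rot: [[-0.574, 0.819, -0.002], [0.819, 0.574, 0.0], [0.001, -0.002, -1.0]]
force: [-0.1, 0.9, 0.2]
opening: 0.0846
```

```bash
cat > look.py <<'E'
from h import *
import sys
t=sys.argv[1]
s=manip.state();im=cams.camera('wrist');cv2.imwrite(f'pics/w_{t}.png',im[:,:,::-1])
a=cams.camera('scene')[145:265,260:420,::-1];b=cams.camera('side')[165:265,225:365,::-1]
cv2.imwrite(f'pics/sc_{t}.png',cv2.resize(a,(640,480),interpolation=cv2.INTER_CUBIC))
cv2.imwrite(f'pics/si_{t}.png',cv2.resize(b,(700,500),interpolation=cv2.INTER_CUBIC))
print(s['clock'],s['ee_pos'].round(4),s['force'].round(1),s['opening'],'yangle',np.degrees(np.arctan2(s['tcp_rot'][1,1],s['tcp_rot'][0,1])),s['joint_velocities'].round(2))
import pickle;pickle.dump({k:s[k] for k in('ee_pos','tcp_rot')},open(f's_{t}.pkl','wb'))
E
python3 look.py a
```

```text
2.35 [0.5164 0.0935 0.1505] [-0.1  0.9  0.2] 0.08456163934184273 yangle 35.02526647591421 [-0.01 -0.02  0.04  0.03 -0.   -0.  ]
```

View pics/w_a.png

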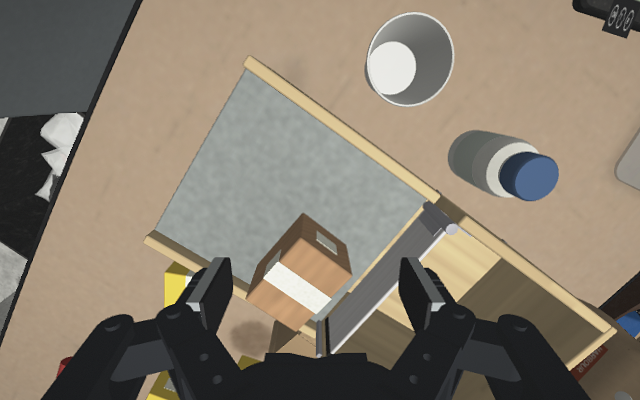

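View pics/sc_a.png

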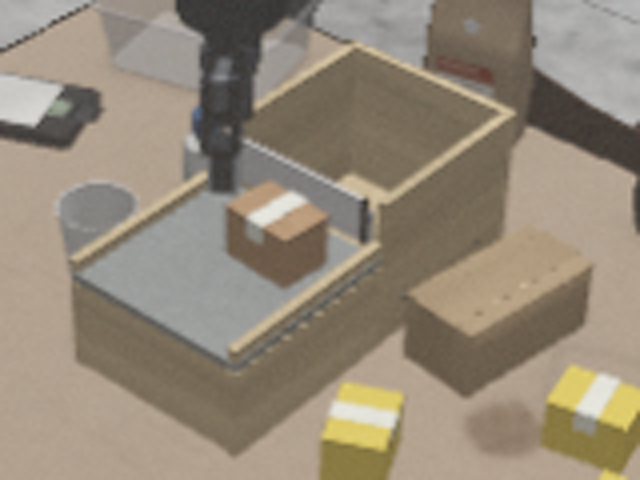

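View pics/si_a.png

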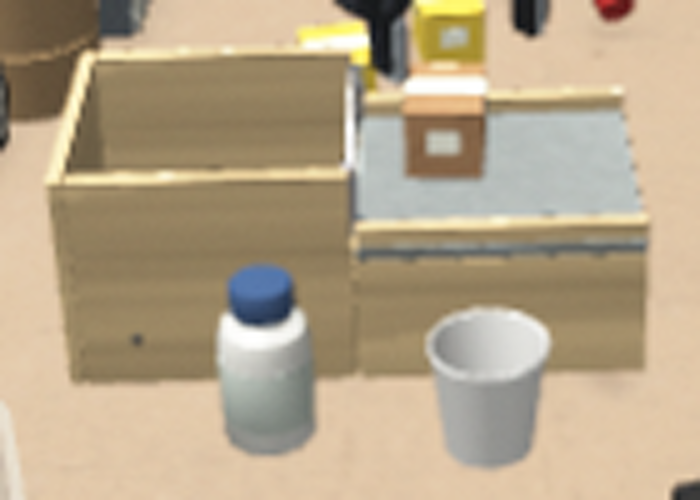

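>>> carry_out(
  rows="0 0 0 -0.1 0 0.4 85; 0 0 0 -0.1 0 0.8 85; 0 0 0 -0.1 0 1.2 85; 0 0 0 -0.1 0 1.6 85; 0 0 0 -0.1 0 2 85; 0 0 0 -0.1 0 2.3 85; 0 0 0 -0.1 0 2.4 85; 0 0 0 -0.1 0 2.4 85",
)

```text
clock: 3.17
ee_pos: [0.5187, 0.0907, 0.0903]
tcp_rot: [[-0.573, 0.82, -0.002], [0.82, 0.573, -0.0], [0.001, -0.001, -1.0]]
force: [-0.3, 0.3, 0.4]
opening: 0.0849
```

```bash
python3 look.py b
```

```text
3.1667 [0.5187 0.0907 0.0903] [-0.3  0.3  0.4] 0.08490024680535095 yangle 34.952773674773354 [ 0.   -0.02  0.02  0.02  0.   -0.  ]
```

View pics/w_b.png

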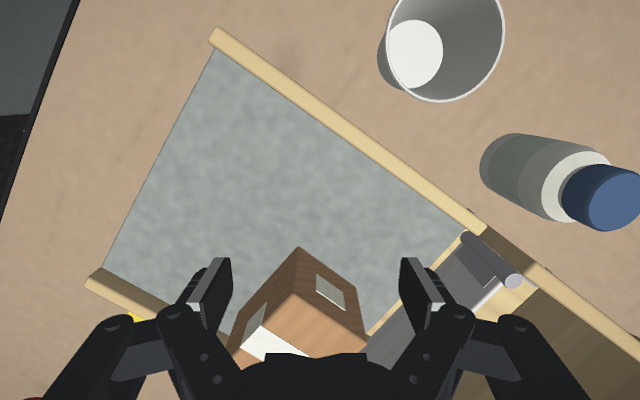

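View pics/sc_b.png

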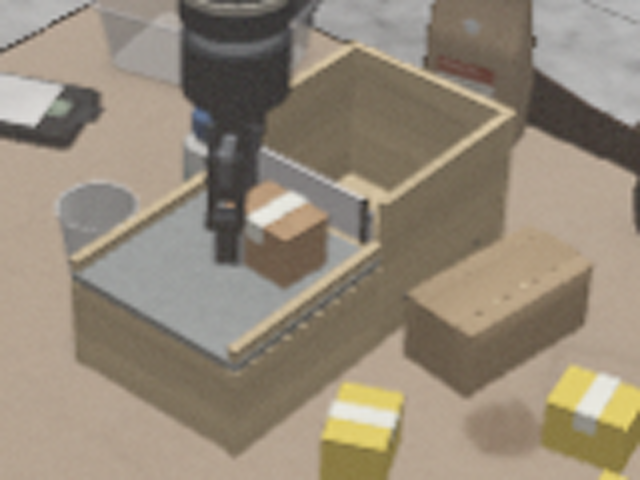

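View pics/si_b.png

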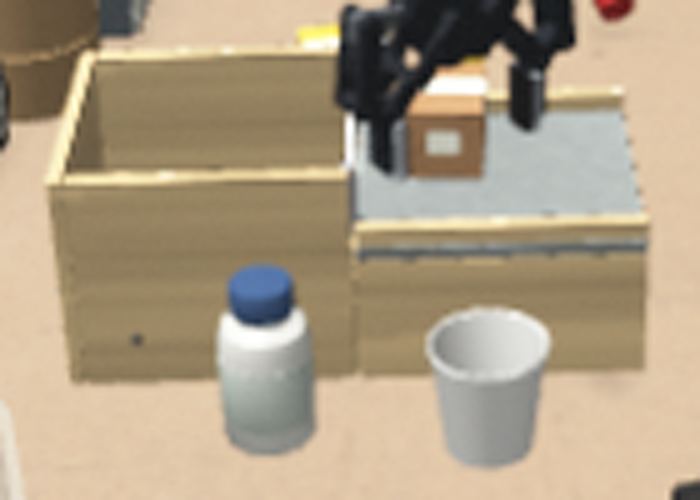

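Run:
```python
from h import *
g=lambda u,v:(225+u/5,165+v/5)
def py(uv,y):
    o,d=ray('side',uv);return (o+d*(y-o[1])/d[1]).round(4)
for n,p,y in[('Ltip l',(375,173),.12),('Ltip r',(405,178),.12),('knuck low',(358,110),.135),('knuck low',(350,108),.145),('Rtip l',(512,122),.063),('Rtip r',(538,130),.063)]:print(n,py(g(*p),y))
```

```text
Ltip l [0.5656 0.12   0.1049]
Ltip r [0.5493 0.12   0.1013]
knuck low [0.5731 0.135  0.1521]
knuck low [0.5769 0.145  0.1587]
Rtip l [0.4878 0.063  0.1038]
Rtip r [0.4729 0.063  0.0982]
```

>>> carry_out(
  rows="0 0 0 -0.06 0.1 0 85; 0 0 0 -0.13 0.2 0 85; 0 0 0 -0.19 0.3 0 85; 0 0 0 -0.26 0.4 0 85; 0 0 0 -0.32 0.5 0 85; 0 0 0 -0.39 0.61 0 85; 0 0 0 -0.45 0.71 0 85; 0 0 0 -0.52 0.81 0 85",
)

```text
clock: 3.98
ee_pos: [0.5428, 0.0919, 0.091]
tcp_rot: [[-0.573, 0.819, -0.002], [0.819, 0.573, 0.0], [0.001, -0.001, -1.0]]
force: [-5.1, 0.4, 1.9]
opening: 0.0847
```

```bash
python3 look.py c
```

```text
3.9833 [0.5428 0.0919 0.091 ] [-5.1  0.4  1.9] 0.08474386921818748 yangle 34.97224157245196 [-0.    0.06  0.1   0.04 -0.   -0.  ]
```

View pics/w_c.png

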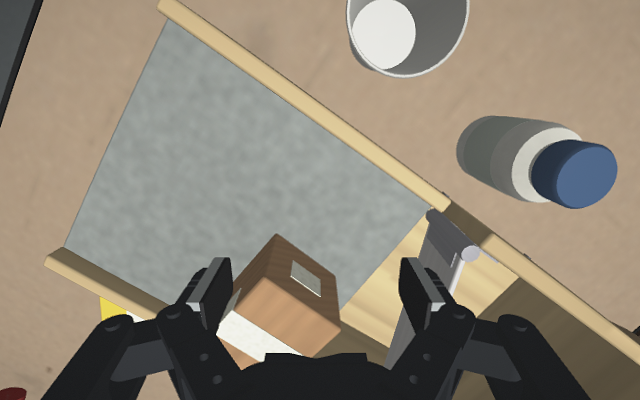

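View pics/sc_c.png

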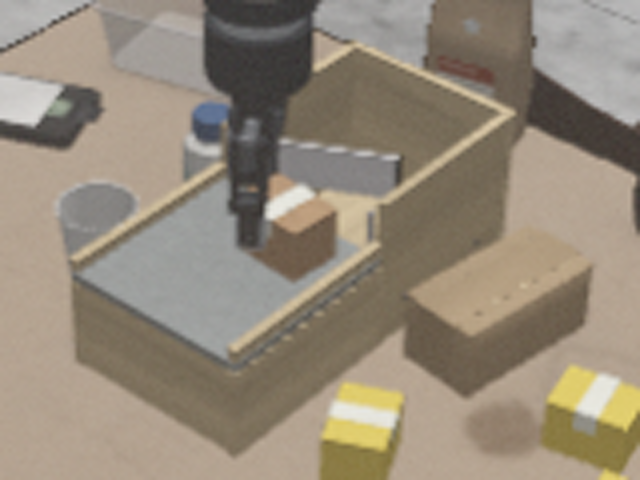

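View pics/si_c.png

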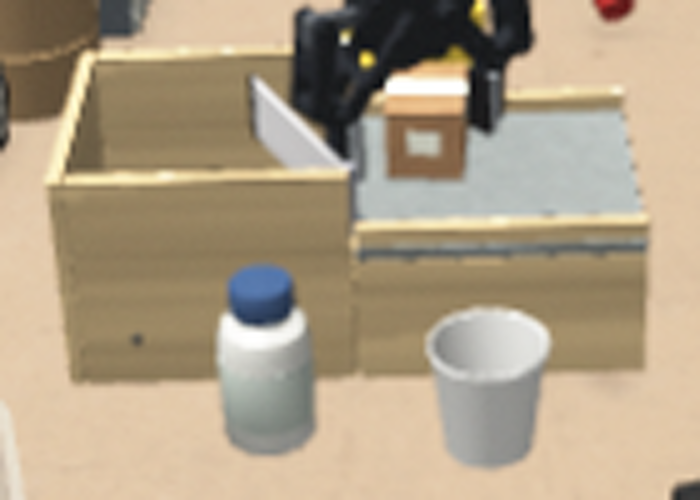

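Run:
```python
from h import *
import pickle
for t,A,B in(('b',(297,293),(368,346)),('c',(267,279),(340,322))):
    s=pickle.load(open(f's_{t}.pkl','rb'));a=pl('wrist',A,.129,s);b=pl('wrist',B,.129,s);d=b-a
    print(t,a,b,np.linalg.norm(d),np.arctan2(d[1],d[0]))
```

```text
b [0.50968387 0.09142269 0.129     ] [0.55188852 0.08589377 0.129     ] 0.042565264787159905 -0.1302609696157761
c [0.52006045 0.09075657 0.129     ] [0.55786839 0.09031292 0.129     ] 0.0378105389523774 -0.011733855124942186
```

>>> carry_out(
  rows="0 0 0 0.12 -0.11 0 85; 0 0 0 0.22 -0.04 0 85; 0 0 0 0.13 0.09 0 85; 0 0 0 0.04 0.22 0 85; 0 0 0 -0.05 0.35 0 85; 0 0 0 -0.14 0.49 0 85; 0 0 0 -0.24 0.62 0 85; 0 0 0 -0.33 0.75 0 85",
)

```text
clock: 4.8
ee_pos: [0.5622, 0.0956, 0.0908]
tcp_rot: [[-0.573, 0.819, -0.003], [0.819, 0.573, -0.0], [0.001, -0.003, -1.0]]
force: [-5.2, -2.4, -1.1]
opening: 0.085
```

```bash
python3 look.py d
```

```text
4.8 [0.5622 0.0956 0.0908] [-5.2 -2.4 -1.1] 0.08495734701902283 yangle 34.96908568309494 [-0.    0.08  0.14  0.05  0.   -0.01]
```

View pics/w_d.png

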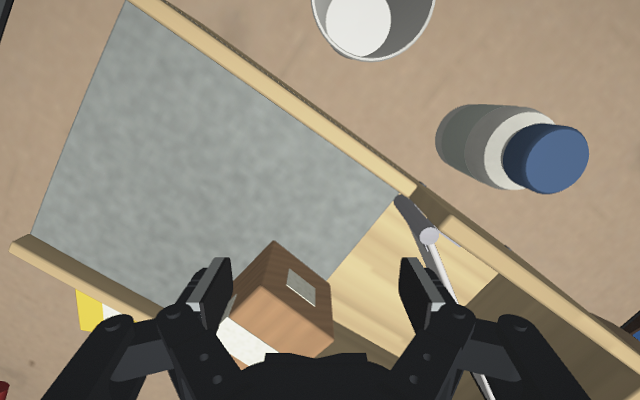

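View pics/sc_d.png

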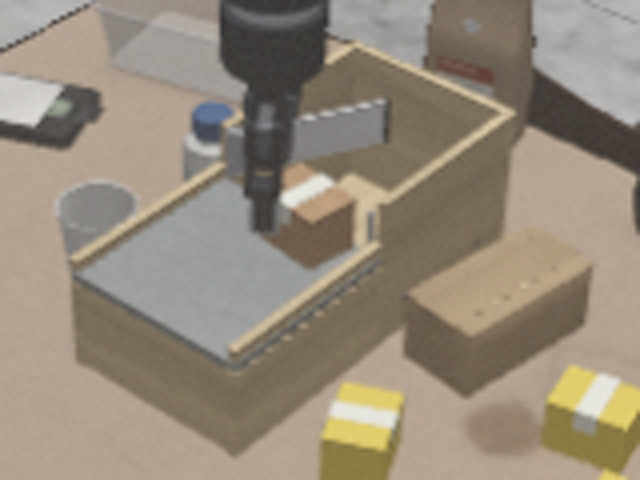

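View pics/si_d.png

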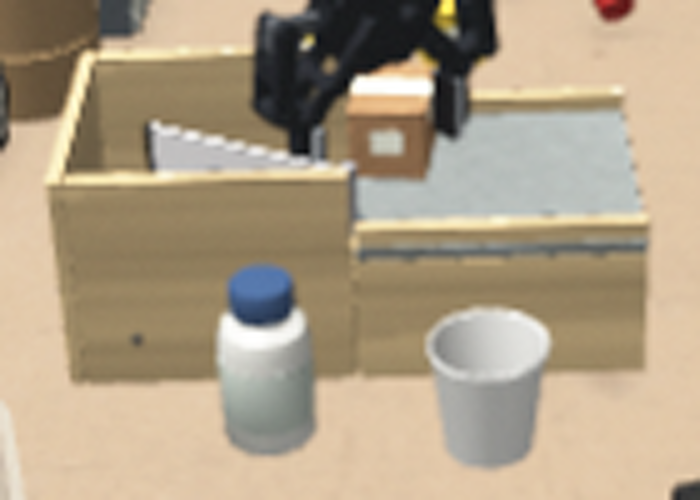

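>>> carry_out(
  rows="0 0 0 0 -0.08 0 85; 0 0 0 -0.1 -0.05 0 85; 0 0 0 -0.16 0.1 0 85; 0 0 0 -0.25 0.23 0 85; 0 0 0 -0.35 0.37 0 85; 0 0 0 -0.45 0.5 0 85; 0 0 0 -0.54 0.64 0 85; 0 0 0 -0.64 0.77 0 85",
)

```text
clock: 5.62
ee_pos: [0.5892, 0.0935, 0.0915]
tcp_rot: [[-0.573, 0.82, 0.001], [0.82, 0.573, 0.0], [-0.0, 0.001, -1.0]]
force: [-1.9, -0.7, 0.1]
opening: 0.0847
```

```bash
python3 look.py e
```

```text
5.6167 [0.5892 0.0935 0.0915] [-1.9 -0.7  0.1] 0.0846814706290024 yangle 34.95460515759487 [-0.01  0.08  0.15  0.06  0.   -0.01]
```

View pics/w_e.png

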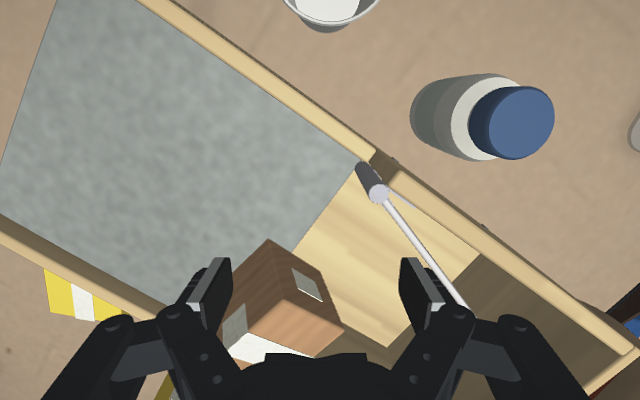

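View pics/sc_e.png

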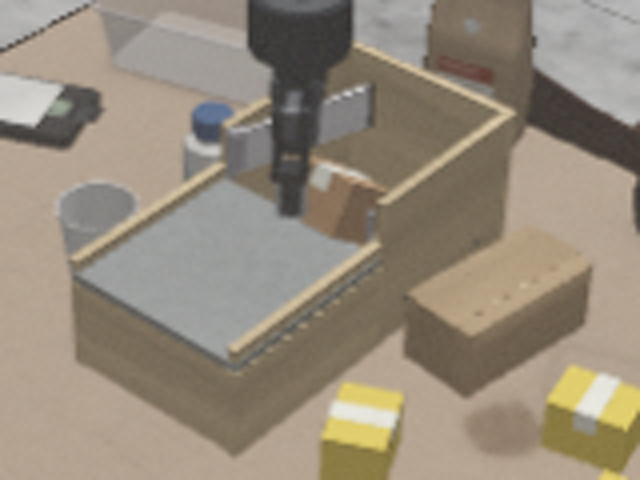

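View pics/si_e.png

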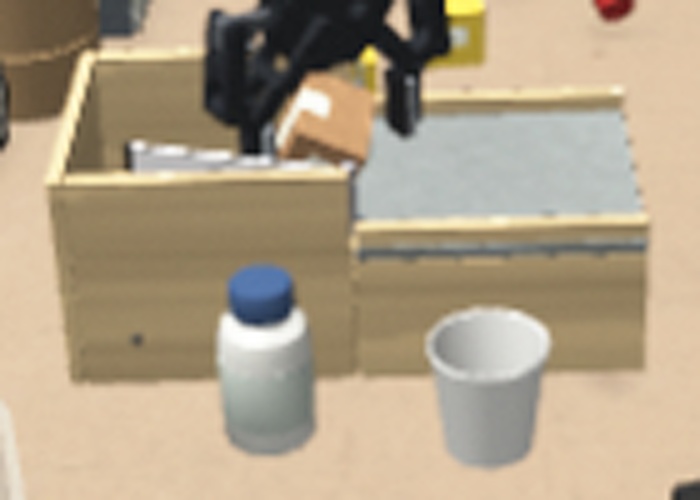

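>>> carry_out(
  rows="0 0 0 -0.07 0.1 0 85; 0 0 0 -0.14 0.2 0 85; 0 0 0 -0.2 0.3 0 85; 0 0 0 -0.27 0.39 0 85; 0 0 0 -0.27 0.39 0 85; 0 0 0 -0.27 0.39 0 85; 0 0 0 -0.27 0.39 0 85; 0 0 0 -0.27 0.39 0 85",
)

```text
clock: 6.43
ee_pos: [0.6005, 0.0935, 0.0914]
tcp_rot: [[-0.573, 0.82, 0.001], [0.82, 0.573, -0.0], [-0.0, 0.0, -1.0]]
force: [0.9, -1.1, -0.5]
opening: 0.0847
```

```bash
python3 look.py f
```

```text
6.4333 [0.6005 0.0935 0.0914] [ 0.9 -1.1 -0.5] 0.08473577435765672 yangle 34.945112522209435 [-0. -0. -0.  0.  0.  0.]
```

View pics/w_f.png

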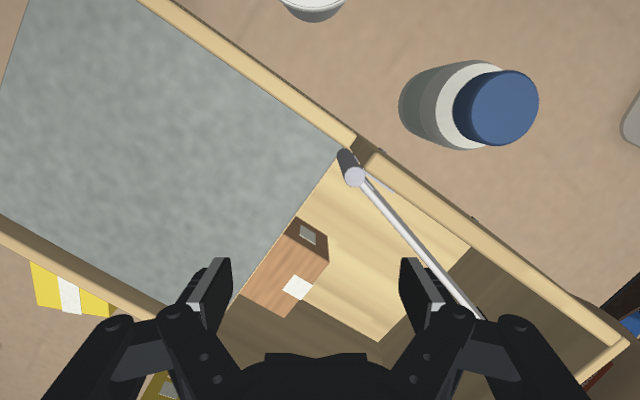

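View pics/sc_f.png

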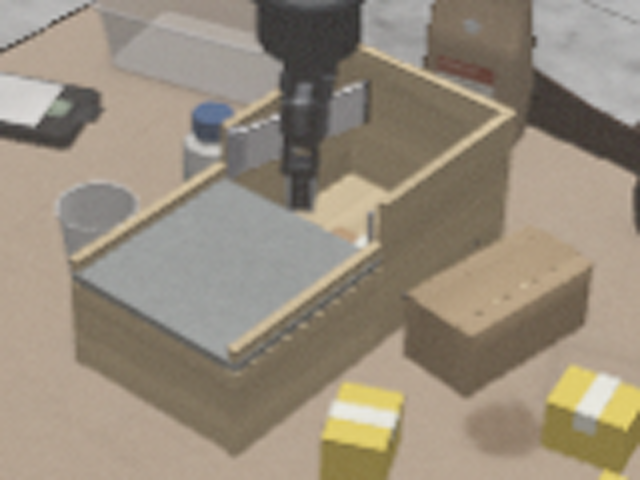

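View pics/si_f.png

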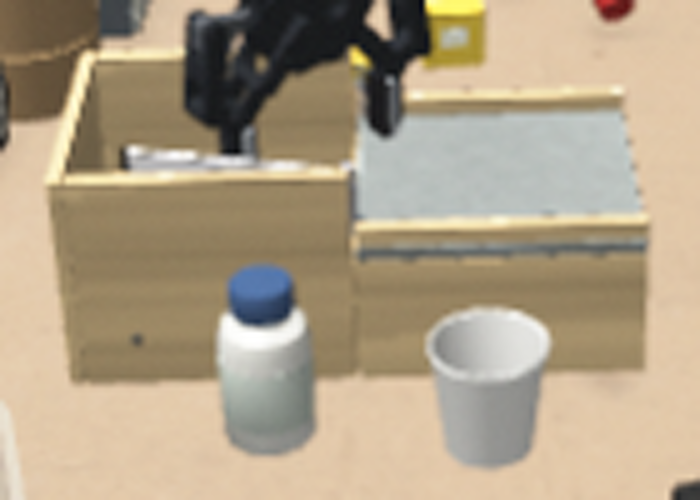

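>>> carry_out(
  rows="0 0 0 0.2 -0.3 0 85; 0 0 0 0.48 -0.7 0 85; 0 0 0 0.76 -1.1 0 85; 0 0 0 1.05 -1.5 0 85; 0 0 0 1.33 -1.9 0 85; 0 0 0 1.6 -2.3 0 85; 0 0 0 1.9 -2.7 0 85; 0 0 0 2.2 -3.1 0 85",
)

```text
clock: 7.25
ee_pos: [0.5045, 0.0946, 0.0914]
tcp_rot: [[-0.573, 0.819, 0.0], [0.819, 0.573, 0.001], [0.001, 0.0, -1.0]]
force: [-0.2, 0.2, 0.5]
opening: 0.0855
```

>>> carry_out(
  rows="0 0 0 0 0 -0.2 85; 0 0 0 0 0 -0.8 85; 0 0 0 0 0 -1.5 85; 0 0 0 0 0 -2.3 85; 0 0 0 0 0 -3.2 85; 0 0 0 0 0 -4 85; 0 0 0 0 0 -4.7 85; 0 0 0 0 0 -5 85",
)

```text
clock: 7.92
ee_pos: [0.5069, 0.0945, 0.2192]
tcp_rot: [[-0.573, 0.819, 0.004], [0.819, 0.573, 0.001], [-0.002, 0.004, -1.0]]
force: [0.5, 0.5, 0.7]
opening: 0.0851
```

>>> carry_out(
  rows="0 0 0 0 0 0 85; 0 0 0 0.3 -0.4 -0.2 85; 0 0 0 0.6 -0.8 -0.5 85; 0 0 0 0.9 -1.2 -0.8 85; 0 0 0 1 -1.4 -1 85; 0 0 0 1 -1.4 -1 85; 0 0 0 1 -1.4 -1 85; 0 0 0 1 -1.4 -1 85",
)

```text
clock: 8.58
ee_pos: [0.4626, 0.0946, 0.2407]
tcp_rot: [[-0.573, 0.82, -0.0], [0.82, 0.573, 0.0], [0.0, -0.0, -1.0]]
force: [-0.5, 0.1, -0.1]
opening: 0.0849
```

```bash
python3 look.py g
```

```text
8.5833 [0.4626 0.0946 0.2407] [-0.5  0.1 -0.1] 0.08493476982651904 yangle 34.94533642503146 [-0.  0.  0.  0.  0. -0.]
```

View pics/w_g.png

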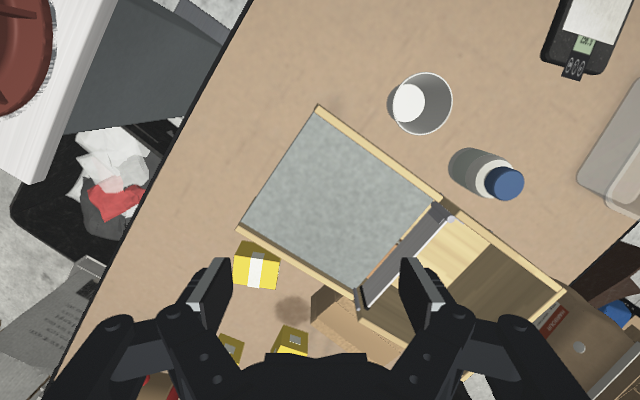

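View pics/sc_g.png

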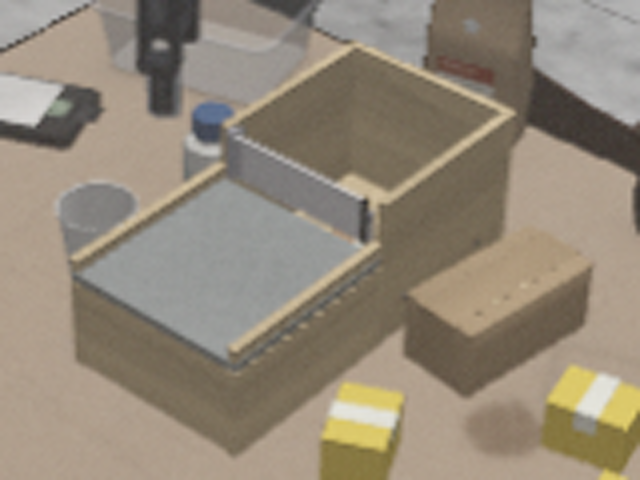

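View pics/si_g.png

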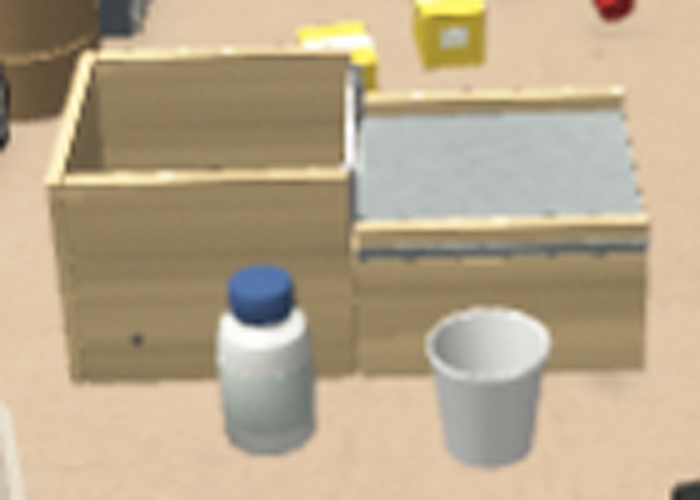

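The flap is shut: in the side view it is back at its starting place, around (350, 130) in the zoom. The ledge is empty and the bystanders look the same as in the first pictures. The arm is clear of everything.

```bash
python3 -c "
from bench import manip;print(manip.job_done())"
```

```text
the job is handed in; nothing more can be done
None
```

The carton is in the drop box and the flap is shut; I handed the job in at about 8.7 s of the 32 s allowed.

- **Pushing:** I set the open gripper oblique over the ledge. The left finger swung the flap open about 31 mm from its hinge. The right finger then pushed the carton along the ledge until it tipped over the edge and dropped. I shifted the right finger sideways twice on the way to keep the carton from turning.
- **Carton and flap:** The wrist picture after the drop shows the carton lying on the box floor. I saw no contact between the carton and the flap in the pictures taken between moves.
- **Last checks:** After drawing back, the scene and side pictures show the flap in its starting position and the ledge empty. The cup, bottle and sample box, and the yellow look-alikes in view, look unmoved. The charger was not in the final pictures, but the arm never came near it at low height. The force reading at the end was about 0.5 N, so the robot was touching nothing.
- **Disagreement:** My first rough position estimates from the scene and side cameras differed by about 12 mm in y. I worked from the closer wrist view instead, which matched the given sizes within 2 to 3 mm.

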